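# Sweep the used culture dishes into the collecting bay

### The arm

A 6-joint arm with a two-finger parallel gripper is mounted at the origin on the work surface. World frame = base frame: x ahead of the robot, y to its left, z up, the work surface at z = 0. Lengths are in m, angles in degrees, forces in N, time in s.
With the tool pointing down it reaches from about 0.275 to 0.825 m from the base axis. Payload 4.9 kg.
Tool frame: the origin (TCP) lies on the centre line of the jaws, within the pads' length; the fingertips stand 19 mm ahead of it and the grasp point (between the pads) is the TCP (r.nose_length is the distance from the TCP to the fingertips, in m); z points along the fingers, y is the line along which they close (so a half turn about z gives the same grasp; the last joint's range is limited). The gripper opens to 85 mm and grips with 20 to 120 N. Pads are 22 mm wide; open, the fingers measure 114 mm over their backs; the gripper's body (76 mm by 85 mm) begins 54 mm behind the grasp point. The pads swing forward as they close: fully open they stand 13 mm farther back than shut.
Start: joints at [67.311, 18.69, -11.035, 60.275, 0, 82.311], TCP at [0.142, 0.531, 0.25] pointing down, gripper open.
Joint ranges: [-152.03, 152.03], [-55.5, 102.48], [-74.3, 77.21], [-110.64, 120.58], [-84.22, 78.4], [-180, 180]. Speed limits (degrees/s): [147.25, 147.25, 180, 180, 180, 180].

### API

Orientations are given as a 3x3 rotation matrix whose columns are the frame's x, y, z axes.
In Python, from workcell import r gives the robot as it stands. Calls block until the motion is done:
- r.goto(position, orientation): joint-space move of the TCP to a pose.
- r.line_to(position, orientation=None, vel=0.15): straight line of the TCP; orientation=None keeps the orientation; vel is the mean speed in m/s.
- r.goto_joints(angles): joint-space move.
- r.move_gripper(opening, squeeze=None): finger opening in m; squeeze is the grip in N (None keeps the last); returns when the fingers have stopped.
- r.hold(seconds).
- r.inverse_kinematics(position, orientation): joint angles nearest the present ones, or None.
- r.sense(): the state.
- r.capture(name): name is "scene" or "top" or "wrist"; returns a dict with "image" (400x640x3 uint8, red, green, blue), "fx", "fy", "cx", "cy" (pixels), "rvec" (rotation vector, rad) and "tvec" (3), from world to camera coordinates, as OpenCV has them. Camera axes: x right, y down, z forward; pixel columns grow to the right and rows downward; lengths in m; the calibration is good to about 2 mm. A picture is of the moment at which its call begins. There is no depth.
A pose or a line that the arm cannot do raises r.IKError and nothing moves.
- r.job_done(): hands the job in; it is judged then, once.
Trained networks look in the newest picture that a camera, given by its name, has taken for a name from the list of things; names that differ only in an ending like _2 or _b are one class to them, and where a whole thing is asked for, a point or a joint stands for the part that bears it (a point fixed in the world has none). Each returns a list of dicts, best first, with "confidence" (0 to 1); they miss things now and then, are a little off and sometimes report something else, mostly with a low value. They report only what shows in the picture. A call takes as long as a camera call.
- r.recognise(camera, target): "uv" ([column, row] in pixels, amid what is visible of it).
- r.place_of(camera, target): "uv" ([column, row] in pixels: a listed point, or the origin of a listed thing).
The state is a dict: "t": time; "joint_pos": joint angles; "qvel": joint speeds; "effort": joint torques, N m; "position": TCP position; "eef_rot": TCP orientation; "force": force on the tool from outside, world axes, zero at the start; "wrist_torque": the same for the moment, N m; "gripper_width": finger opening in m; "grip_force": force on a finger pad.
Only numpy, scipy, OpenCV 4.12 (cv2) and the standard library are available. Lean on these libraries where they do the work, as an engineer would, in place of code of your own. Each camera call takes 0.05 s, during which the arm holds its last target. There are 200 camera calls.

### The job

Clear the used dishes beside the microscope: with the fingertips, gently sweep the three small round culture dishes along the bench into the open-fronted collecting bay, until each lies flat and wholly inside its mouth. Only push them, do not pick them up or flick them, and leave the large dish, the vial, the canister and the beaker standing where they are.

Things in the scene. Friction and masses are not known exactly. Their poses are not given: they have to be found in the camera images.
- dish1: One of three identical small closed culture dishes: a white plastic disc, 35 mm across, 12 mm high, about 20 g, lying flat on the bench, free to slide. Origin: centre of its underside; z up.
- dish2: One of three identical small closed culture dishes: a white plastic disc, 35 mm across, 12 mm high, about 20 g, lying flat on the bench, free to slide. Origin: centre of its underside; z up.
- dish3: One of three identical small closed culture dishes: a white plastic disc, 35 mm across, 12 mm high, about 20 g, lying flat on the bench, free to slide. Origin: centre of its underside; z up.
- bay: Collecting bay fixed to the bench: three steel walls 30 mm high, 6 mm thick, round a dark lining flush with the bench; fourth side is the open mouth, no sill. Inside 190 wide, 150 mm deep. Origin: on the bench, middle of the mouth; +y points into the bay (back wall at y = 150 mm), x runs along the mouth (side walls at -95 and 95 mm). Mouth faces the robot's right, turned up to 0.35 rad.
- big_dish: Large closed culture dish, still in use: a white disc, 60 mm across, 16 mm high, loose, among the small dishes. Not to be moved. Origin: centre of its underside.
- vial: Small vial, upright, 28 mm across, 50 mm high, loose, among the small dishes. Not to be moved. Origin: centre of its underside.
- canister: Black lens canister, upright, 40 mm across, 50 mm high, loose, among the small dishes. Not to be moved. Origin: centre of its underside.
- beaker: Small white ceramic beaker, empty, open at the top, upright, 44 mm across, 45 mm high, loose, on the far side of the small dishes. Not to be moved. Origin: centre of its underside.

How it is judged:
By the outcome, as a careful person would: the job done as asked, in the order asked, and still so for the second after the job is handed in, with the robot touching nothing.
It also fails if it takes over 72 s, if anything falls off the work surface, if the arm or the gripper's body presses on something with over 40 N, if the wrist force passes 120 N, or if a joint passes its speed limit or range.

## Working session

There is one attempt and no reset: what is moved stays moved. The work goes in short steps, each a Python script; the robot and the scene stay as the last script left them, time stands still between calls to the robot, and variables do not carry over. Pictures are saved under pics/ and viewed, at most 10 in all, crops included, and the job is handed in when it is done.

```bash
mkdir -p pics; cat > h.py <<'E'
import numpy as np, cv2
from workcell import r
def ray(c,uv,z):
    K=np.array([[c['fx'],0,c['cx']],[0,c['fy'],c['cy']],[0,0,1.]])
    R=cv2.Rodrigues(np.array(c['rvec'],float))[0]; t=np.array(c['tvec'],float).ravel()
    o=-R.T@t; d=R.T@np.linalg.solve(K,[uv[0],uv[1],1.])
    return o+d*(z-o[2])/d[2]
def proj(c,P):
    K=np.array([[c['fx'],0,c['cx']],[0,c['fy'],c['cy']],[0,0,1.]])
    return cv2.projectPoints(np.array(P,float).reshape(-1,3),np.array(c['rvec'],float),np.array(c['tvec'],float),K,None)[0].reshape(-1,2)
def save(c,n): cv2.imwrite('pics/'+n,c['image'][:,:,::-1])
E
python3 - <<'E'
from h import *
for cam in ['top','scene']:
    c=r.capture(cam); save(c,cam+'1.png')
    for n in ['dish1','big_dish','vial','canister','beaker','bay']:
        for d in r.place_of(cam,n)[:4]:
            print(cam,n,round(d['confidence'],2),np.round(d['uv'],1),ray(c,d['uv'],0)[:2].round(4))
E
```

```text
top dish1 0.75 [343.3 267.6] [ 0.4622 -0.0953]
top dish1 0.65 [345.3 147.4] [ 0.6645 -0.1046]
top dish1 0.56 [383.7 189. ] [ 0.5924 -0.1675]
top big_dish 0.65 [299.6 207.2] [ 0.5659 -0.0247]
top vial 0.62 [222.1 215. ] [0.5566 0.1052]
top canister 0.8 [434.6 151.8] [ 0.653  -0.2561]
top beaker 0.84 [282.7  87.4] [ 0.7686 -0.0019]
top beaker 0.57 [300.1 208.2] [ 0.5641 -0.0255]
top bay 0.67 [221.1 216.7] [0.5538 0.107 ]
scene dish1 0.7 [278.3 232.5] [ 0.6694 -0.0936]
scene dish1 0.61 [367.5 190.8] [ 0.4638 -0.103 ]
scene dish1 0.59 [292.1 194.9] [ 0.5865 -0.1777]
scene vial 0.75 [327.6 159.8] [ 0.4498 -0.2481]
scene canister 0.64 [239.1 188.6] [ 0.6559 -0.2586]
scene beaker 0.94 [253.2 283.8] [ 0.7644 -0.0103]
scene bay 0.7 [413.1 266.7] [0.551  0.1023]
```

View pics/top1.png

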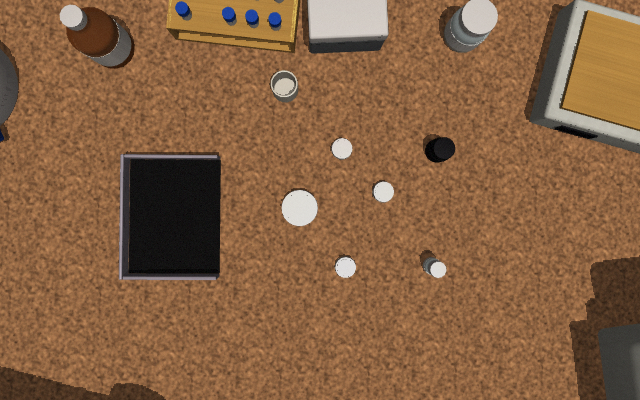

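View pics/scene1.png

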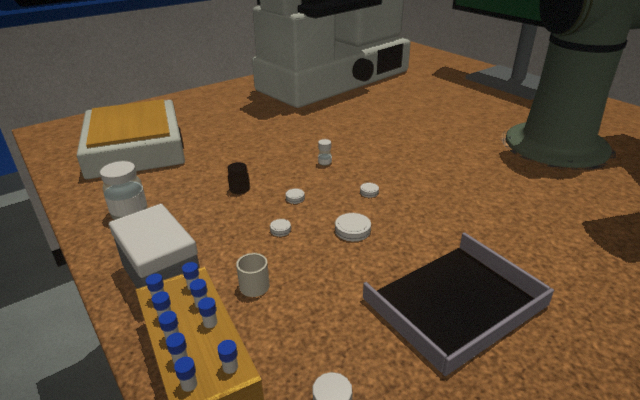

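The top view shows the bay at left with its mouth at column 219, rows 158–275. The small dishes are at (346,267), (342,148) and (383,191), and the big dish is at (300,208). The beaker is at (284,86), the canister at (440,150) and the vial at (436,268). The "vial" and "bay" reports at (222,215) in the top view are both the bay's origin. The scene view agrees.

```bash
cat >> h.py <<'E'
def discs(c):
    im=c['image'].astype(int); m=((im.min(2)>170)).astype(np.uint8)
    n,l,s,ce=cv2.connectedComponentsWithStats(m)
    return [(s[i,4],ce[i].round(1),ray(c,ce[i],0.012)[:2].round(4)) for i in range(1,n) if s[i,4]>60 and 100<ce[i][1]<330 and ce[i][0]<480]
E
python3 - <<'E'
from h import *
c=r.capture('top')
for d in discs(c): print(*d)
for uv in [(219,158),(219,275)]: print('lining',ray(c,uv,0)[:2])
for uv in [(219,154),(219,278),(122,154),(122,278)]: print('walltop',ray(c,uv,.03)[:2])
print(r.nose_length,r.sense()['eef_rot'],r.sense()['t'])
for s in (1,-1):
  for p,e in [((.462,-.095),(.503,.15)),((.664,-.105),(.603,.205)),((.592,-.1675),(.648,-.085)),((.648,-.085),(.603,.15))]:
    d=np.subtract(e,p);d=d/np.hypot(*d);x=s*np.array([*d,0]);z=np.array([0,0,-1.])
    R=np.c_[x,np.cross(z,x),z]
    for q in (p-.08*d,e-.025*d): print(s,r.inverse_kinematics([*q,.025],R))
E
```

```text
311 [341.6 148. ] [ 0.6625 -0.0975]
315 [383.3 191.4] [ 0.5883 -0.1649]
989 [299.1 207.6] [ 0.5655 -0.0241]
319 [345.3 267.2] [ 0.4647 -0.0978]
190 [438.  269.3] [ 0.456  -0.2522]
lining [0.65225378 0.10797879]
lining [0.45667113 0.11292814]
walltop [0.65631594 0.10243221]
walltop [0.45659775 0.10748622]
walltop [0.66044642 0.25754922]
walltop [0.46171947 0.26192513]
0.019 [[-9.65916017e-01  2.58855649e-01  4.20634113e-05]
 [ 2.58855650e-01  9.65916017e-01  1.59259786e-06]
 [-4.02174698e-05  1.24266674e-05 -9.99999999e-01]] 0.75
1 [-29.97666736  27.97295237 -36.48943413  25.53761349   0.
  69.52357395]
1 [  5.8773135   30.41460837 -31.51584082  28.06955081   0.
 105.37755482]
1 [-21.11586373  45.94258607   0.8663278   44.92374173   0.
  57.75202998]
1 [  9.87088242  39.80499354 -12.06049751  38.13450896   0.
  88.73877613]
1 [-30.23750491  36.60988347 -18.72974203  34.6603745    0.
  93.93068042]
1 [-16.04018932  40.53222703 -10.53642051  38.93135246   0.
 108.127996  ]
1 [-20.04495884  44.0330678   -3.17055704  42.79637517   0.
  59.11473571]
1 [  4.85161229  38.68361278 -14.40628022  36.910107     0.
  84.01130684]
-1 [ -29.97666736   27.97295237  -36.48943413   25.53761349    0.
 -110.47642605]
-1 [  5.8773135   30.41460837 -31.51584082  28.06955081   0.
 -74.62244518]
-1 [ -21.11586373   45.94258607    0.8663278    44.92374173    0.
 -122.24797002]
-1 [  9.87088242  39.80499354 -12.06049751  38.13450896   0.
 -91.26122387]
-1 [-30.23750491  36.60988347 -18.72974203  34.6603745    0.
 -86.06931958]
-1 [-16.04018932  40.53222703 -10.53642051  38.93135246   0.
 -71.872004  ]
-1 [ -20.04495884   44.0330678    -3.17055704   42.79637517    0.
 -120.88526429]
-1 [  4.85161229  38.68361278 -14.40628022  36.910107     0.
 -95.98869316]
```

```bash
cat >> h.py <<'E'
def frame(p,e):
    d=np.subtract(e,p); d=d/np.hypot(*d); x=np.array([*d,0]); z=np.array([0,0,-1.])
    return d,np.c_[x,np.cross(z,x),z]
OFF=.025  # TCP to centre of the nested dish
def F(): return np.round(r.sense()['force'],2)
def above(p,e,z=.13):
    d,R=frame(p,e); r.goto([*(p-.052*d),z],R)
def down(p,e,z):
    d,R=frame(p,e); r.line_to([*(p-.052*d),z],R,vel=.08)
def push(p,e,z,vel=.05):
    d,R=frame(p,e); r.line_to([*(p-(OFF+.004)*d),z],R,vel=.03); r.line_to([*(e-OFF*d),z],R,vel=vel); f=F()
    r.line_to([*(e-(OFF+.03)*d),z],R,vel=.06); q=e-(OFF+.03)*d; r.line_to([*q,.12],R,vel=.2); return f
E
python3 - <<'E'
from h import *
r.move_gripper(.02); print(r.nose_length, r.sense()['gripper_width'])
p,e=np.array([.4645,-.0975]),np.array([.503,.155])
above(p,e); print(F())
for z in (.04,.03,.026,.023): down(p,e,z); print(z,F(),r.sense()['position'])
c=r.capture('scene'); im=c['image'][120:260,250:450]
cv2.imwrite('pics/a.png',cv2.resize(im[:,:,::-1],(800,560),interpolation=cv2.INTER_CUBIC)); print(r.sense()['t'])
E
```

```text
0.019 0.020258797605214908
[0.76 0.25 0.27]
0.04 [-0.11  1.03 -0.45] [ 0.4570726  -0.149098    0.04042831]
0.03 [1.24 0.53 0.02] [ 0.45634693 -0.14874201  0.02991206]
0.026 [ 0.43  0.28 -0.56] [ 0.45656646 -0.14884355  0.02594087]
0.023 [-0.33  0.64 -0.26] [ 0.45654728 -0.14887318  0.02286881]
6.1667
```

View pics/a.png

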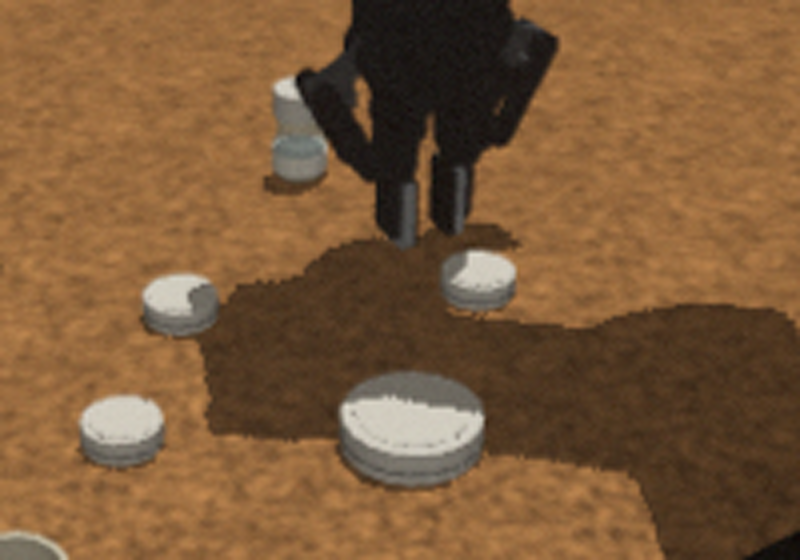

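The picture shows the fingers at about (422,240) in the crop, tips just clear of the bench. They are behind dish A at (478,280) and clear of the vial at (300,130).

```bash
python3 - <<'E'
from h import *
p,e=np.array([.4645,-.0975]),np.array([.503,.158])
print(push(p,e,.022))
# stage B while looking
p,e=np.array([.6625,-.0975]),np.array([.605,.205])
above(p,e)
c=r.capture('scene'); save(c,'b.png')
for d in r.place_of('scene','dish1')[:4]: print(round(d['confidence'],2),np.round(d['uv'],1),ray(c,d['uv'],0)[:2].round(4))
print(r.sense()['t'])
E
```

```text
[-0.33  0.25  0.1 ]
0.78 [463.6 272.6] [0.5006 0.1565]
0.69 [418.8 268.8] [0.5476 0.1108]
0.56 [279.9 229.5] [ 0.6628 -0.0992]
15.05
```

View pics/b.png

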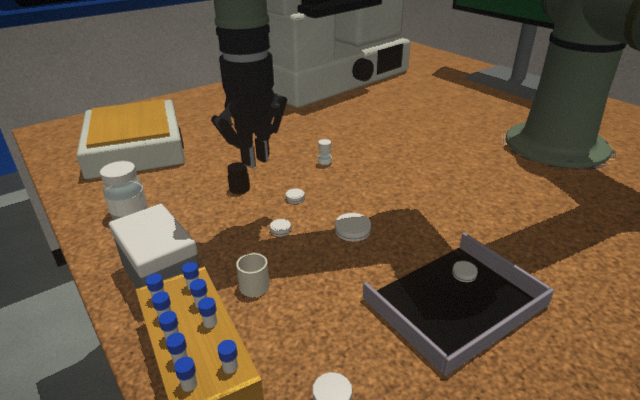

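Dish A lies in the bay at (464,272), which is where it was meant to go, and nothing else has moved. Next come dish B and the first leg of dish C.

```bash
python3 - <<'E'
from h import *
p,e=np.array([.6625,-.0985]),np.array([.605,.208])
down(p,e,.022); print(push(p,e,.022,.06))
p,e=np.array([.5883,-.1655]),np.array([.648,-.085])
above(p,e); down(p,e,.022); print(push(p,e,.022))
r.line_to([.60,-.22,.15],vel=.25)
for cam in ('top','scene'):
    c=r.capture(cam)
    for d in r.place_of(cam,'dish1')[:4]: print(round(d['confidence'],2),np.round(d['uv'],1),ray(c,d['uv'],0)[:2].round(4))
    if cam=='top': [print(*d) for d in discs(c)]
save(c,'c.png'); print(r.sense()['t'])
E
```

```text
[-0.12 -0.8  -0.23]
[-0.18  0.24  0.1 ]
0.91 [192.1 249.3] [0.5009 0.1565]
0.84 [336.1 156.5] [ 0.6495 -0.0886]
0.76 [157.4 186.4] [0.6075 0.2115]
217 [120.7 216.2] [0.56   0.2687]
141 [175.  156.2] [0.6562 0.1779]
339 [157.1 188. ] [0.6047 0.2084]
204 [437.8 269.4] [ 0.4559 -0.2519]
0.88 [463.3 274.4] [0.504  0.1588]
0.64 [287.9 228.2] [ 0.65   -0.0941]
0.62 [439.7 325.9] [0.6071 0.2054]
32.2167
```

View pics/c.png

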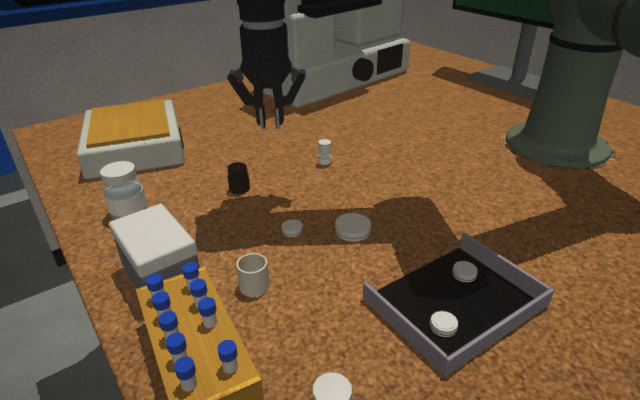

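Dish B is in the bay at (444,323) and dish C is staged at (291,228), about (0.648,-0.087). Everything else is untouched. The last leg for dish C comes next.

```bash
python3 - <<'E'
from h import *
p,e=np.array([.648,-.0865]),np.array([.6,.155])
above(p,e); down(p,e,.022); print(push(p,e,.022,.055))
r.line_to([.45,-.05,.25],vel=.3)
c=r.capture('top'); save(c,'d.png'); [print(*d) for d in discs(c)]
for n in ['big_dish','canister','beaker']:
    for d in r.place_of('top',n)[:1]: print(n,np.round(d['uv'],1),ray(c,d['uv'],0)[:2].round(4))
c=r.capture('scene'); save(c,'e.png'); print(r.sense()['t'])
E
```

```text
[ 0.3  -1.06  0.29]
331 [157.2 187.9] [0.6047 0.2082]
330 [189.7 190. ] [0.5997 0.1553]
169 [311.5 203.5] [ 0.5717 -0.0447]
331 [189.2 249.1] [0.5026 0.1584]
198 [437.9 269.3] [ 0.4561 -0.252 ]
big_dish [301.6 208.2] [ 0.5641 -0.028 ]
canister [434.6 148. ] [ 0.6595 -0.2563]
beaker [282.2  89.4] [ 0.7652 -0.001 ]
42.5667
```

View pics/e.png

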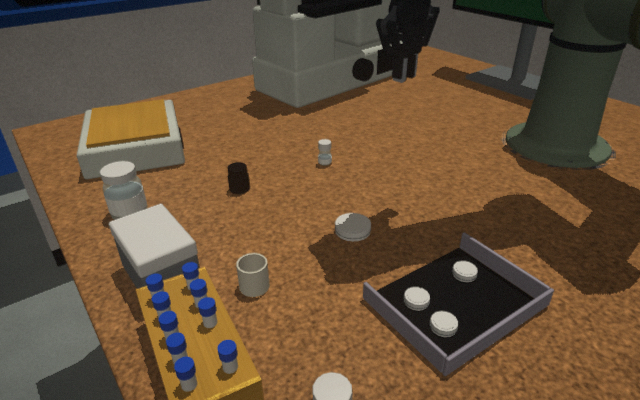

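All three dishes lie flat inside the bay, at (465,271), (417,298) and (444,323). The big dish, vial, canister and beaker are where they were, and the arm is clear of everything.

```bash
python3 -c "
from h import *
print(r.job_done())"
```

```text
the job is handed in; nothing more can be done
None
```

The job is handed in: all three small dishes were swept flat into the bay, well inside its mouth, in about 43 s, and the last pictures show the big dish, vial, canister and beaker where they stood.

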